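# Key the specimen stage into the viewing stand and clamp it

## Robot

A 6-joint arm with a two-finger parallel gripper is mounted at the origin on the work surface. World frame = base frame: x ahead of the robot, y to its left, z up, the work surface at z = 0. Lengths are in m, angles in degrees, forces in N, time in s.
With the tool pointing down it reaches from about 0.325 to 0.9 m from the base axis. Payload 6.1 kg.
Tool frame: the origin (TCP) lies at the very end of the fingers, on their centre line; the grasp point (between the pads) lies 19 mm behind it; z points along the fingers, y is the direction in which the jaws open and shut (so a half turn about z gives the same grasp; the last joint's range is limited). The gripper opens to 85 mm and grips with 20 to 120 N. Pads are 22 mm wide; open, the fingers measure 114 mm over their backs; the gripper's body (76 mm by 85 mm) begins 54 mm behind the grasp point. The pads swing forward as they close: fully open they stand 13 mm farther back than shut.
Start: joints at [67.202, 12.628, 87.462, -0, 79.91, -7.225], TCP at [0.168, 0.602, 0.231] pointing down, gripper open.
Joint ranges: [-170.65, 170.65], [-52.31, 119.04], [5.05, 147.46], [-71.25, 251.25], [11.57, 151.72], [-153.62, 153.62]. Speed limits (degrees/s): [147.25, 147.25, 172.46, 180, 180, 180].

## Interface

Orientations are given as [roll, pitch, yaw] about the fixed x, y, z axes, in that order (R = Rz(yaw) Ry(pitch) Rx(roll)).
In Python, from cell import bot, optics gives the robot as it stands.
- The arm moves only by the tool send_rows, never from a script. Its argument "targets" is a list of rows, each a list of 3 entries, a list of its own where there are three numbers: the finger opening in mm, from 0 to 85.4, then the shift along the tool's x, y, z in mm, then the turn, a rotation vector about the tool's x, y, z in degrees. In form: [[grip, [tx, ty, tz], [wx, wy, wz]], ...]. A call has 1 to 5 rows; each row is the pose to reach, as a shift and turn from the pose commanded when the call began, along the tool's axes at that moment; what a row does not reach only later rows make up. A row lasts 1/8 s, in which the tool goes at most 62.5 mm and 10.7 degrees, less where a joint would pass 70% of its speed; a pose out of reach is approached as far as the arm can. A call with a gripper value outside its range is refused whole. The fingers move at their own pace and stop on an object; the grip force is fixed at half the most. Time passes only in rows, so rows that repeat a pose let the fingers close. It gives the time, the measured TCP pose, the force and the opening at its end, in the units of the state.
- bot.get_state(): the state, without advancing time (a new reading comes with each control period).
- optics.read_camera(name): name is "scene" or "side" or "wrist"; returns (picture, depth): 384x512x3 uint8, red, green, blue; 384x512 float32, m along the optical axis (not along the pixel's ray), 0 where there is no reading.
- optics.get_calibration(name): a dict with "K" (3x3 intrinsics, pixels), "world_from_camera" (4x4, takes a point from camera to world coordinates); the wrist camera has in their place "tool_from_camera" (4x4, takes a point from camera to tool coordinates, whose origin is the TCP and whose axes are the flange's). Camera axes: x right, y down, z forward; pixel columns grow to the right and rows downward; lengths in m; the calibration is good to about 2 mm. A picture is of the moment at which its call begins: read the wrist's pose just before it. get_calibration takes no time and is no camera call.
- bot.job_done(): hands the job in, once; it reports no verdict.
The state is a dict: "clock": time; "q": joint angles; "joint_vel": joint speeds; "joint_torque": joint torques, N m; "eef_pos": TCP position; "ee_rot": TCP orientation; "ft_force": force on the tool from outside, world axes, zero at the start; "torque": the same for the moment, N m; "grip_width": finger opening in m.
Only numpy, scipy, OpenCV 4.12 (cv2) and the standard library are available. Lean on these libraries where they do the work, as an engineer would, in place of code of your own. Each camera call takes 0.05 s, during which the arm holds its last target.

## Task

Take the oblong cork-topped specimen stage out of the wooden rack and put its stem in the collar of the viewing stand, turning it until its key finds the slot and it drops fully home, head down on the collar. Then push the stand's clamp lever all the way over, away from its starting side. Leave the round stage in the rack and do not knock the two little jars or the hexagonal dish about.

Things in the scene. Friction and masses are not known exactly. Their poses are not given: they have to be found in the camera images.
- stage: Specimen stage to be mounted, about 0.3 kg, 86 mm tall: an oblong cork-topped head on a round steel stem. Origin at the centre of the stem's lower tip, z up along the stem, +x towards its key and nose. Stem 23 mm in diameter, z = 0 to 62 mm, tapered over the lowest 6 mm. Starts upright in one of the rack's two holes, +x within 0.6 rad of the rack's +x.
- stage_grip (a point): Point on the stage's axis at z = 74 mm, mid-height of the head. The head is a block 64 mm (x) by 50 mm (y), z = 62 to 86 mm: grip it across the 50 mm, along y. A small square nose juts 12 mm from its +x side, directly over the key, and shows from above where the key is.
- stage_key (a point): Lower outer end of the key, 17 mm from the stage's axis on its +x side, 24 mm above the tip. The key is a straight rib 7 mm wide running up the stem from here to the head; below it the stem is plain and round.
- round_stage: A similar stage with a round head (62 mm diameter, 24 mm thick) and no key or nose, in the rack's other hole. It stays there.
- rack: Wooden block, fixed, 90 mm (x) by 200 mm (y) by 75 mm high, origin at the centre of its underside. Two through holes of 46 mm diameter at y = -55 and +55 mm; the stages' heads rest on its top.
- stand: Viewing stand, fixed: flat grey foot 130 mm (x) by 210 mm (y) by 12 mm, origin at the centre of its underside. A round aluminium collar about 58 mm across rises from it at y = +35 mm to 78 mm above the desk; the clamp lever is at y = -70 mm.
- stand_bore (a point): Centre of the collar's open top, 78 mm above the desk; axes as the stand. The bore is 26 mm wide, 66 mm deep, with one full-depth slot for the key, 10 mm wide, reaching 20 mm from the axis. The collar's angle is not told: the slot faces anywhere within 0.6 rad either side of the stand's +x. It is open to view from above while the bore is empty.
- stand_home (a point): Point on the bore's axis 62 mm below the collar's top: the stage's origin lies here when fully home, head on the collar. With the key off the slot, the key rests on the collar's top and the stage's origin is 38 mm above this point; with the key within about 0.1 rad of the slot it can sink home.
- lever (a joint): Clamp lever's angle, rad, 0 to 1.0: at 0 it leans 0.5 rad to the stand's -x side, at 1.0 it leans 0.5 rad to the +x side. It starts at 0 to 0.15, is pushed towards +x with about 1 N at the ball and stays where it is left.
- lever_tip (a point): Centre of the lever's black ball, 26 mm diameter, at the end of a thin 10 mm rod; the lever turns about an axis parallel to the stand's y, 80 mm from this point, at stand x = 0, y = -70 mm, 34 mm above the desk.
- jar_a: Small closed specimen jar, 40 mm wide, 52 mm tall, beside the rack; a bystander. Origin under its foot.
- jar_b: Small closed specimen jar, 44 mm wide, 58 mm tall, beside the stand; a bystander. Origin under its foot.
- dish: Hexagonal shallow dish, about 70 mm across, 20 mm tall; a bystander.
Things that resemble listed ones, but are neither listed nor needed, are in the scene too. Leave any orange or pink look-alike of the stage alone.

How it is judged (in metres and radians):
On the way, in this order (a step that is already met when the one before it is completed fails the run):
1. the oblong stage has dropped fully home in the collar, key in the slot (z of stage in the frame of stand_bore below -0.057 m and horizontal distance between stage and stand_bore below 0.006 m and angle between stage's own z axis and vertical below 0.08 rad), for 0.2 s.
2. then the clamp lever is pushed all the way over (value of joint lever above 0.9 rad), for 0.1 s.
At the end, for the whole second after the job is handed in: The oblong stage stands in the stand's collar with its head down on the collar (within 5 mm of fully home, within 6 mm of the bore's axis, upright within 0.08 rad) and at rest, the clamp lever is over (joint above 0.85 rad), and the round stage is still in its rack hole (moved less than 20 mm) (all of step 1 and value of joint lever above 0.85 rad and linear speed of stage below 0.02 m/s and distance of round_stage from where it was at the start of the episode below 0.02 m); the robot touches nothing.
It fails at once if a jar or the dish is moved more than 40 mm (distance of any of jar_a, jar_b, dish from where it was at the start of the episode above 0.04 m).
It fails at once if the round stage is taken out of the rack (distance of round_stage from where it was at the start of the episode above 0.03 m).
It also fails if it takes over 54 s, if anything falls off the work surface, if the arm or the gripper's body presses on something with over 40 N, if the wrist force passes 120 N, or if a joint passes its speed limit or range.

## Working session

There is one attempt and no reset: what is moved stays moved. The work goes in short steps, Python scripts to look and compute and a tool call to move; the robot and the scene stay as the last step left them, time stands still between calls to the robot, and variables do not carry over. Pictures are saved under pics/ and viewed, and the job is handed in when it is done.

Besides the shell and the picture viewer there is one more tool, called after "Request:" as name(argument=value, ...) on one line, values as JSON. send_rows: Moves the arm, as the interface text tells. Its arguments: {"type":"object","properties":{"targets":{"type":"array","items":{"type":"array"}}},"required":["targets"]}

```bash
ls; mkdir -p pics
python3 - <<'E'
from cell import bot, optics
import cv2,numpy as np
print(bot.get_state())
for n in ["scene","side","wrist"]:
    p,d=optics.read_camera(n)
    np.savez(f"pics/{n}0.npz",p=p,d=d)
    cv2.imwrite(f"pics/{n}0.png",p[:,:,::-1])
    c=optics.get_calibration(n);print(n,{k:np.round(v,4).tolist() if not isinstance(v,str) else v for k,v in c.items()})
E
```

```text
pics
{'clock': 0.0, 'q': array([ 6.72014420e+01,  1.26761503e+01,  8.75289878e+01,  5.81609015e-04,
        7.99115588e+01, -7.22469120e+00]), 'joint_vel': array([ 0.02524367, -0.07438393,  0.06914767, -0.07647942,  0.06511451,
        0.00250112]), 'joint_torque': array([ 3.42456318e-03, -4.96915591e+01, -3.89385617e+01,  2.13773507e-05,
        1.11885817e-02, -2.08160861e-05]), 'eef_pos': array([0.16754773, 0.60145968, 0.23015967]), 'ee_rot': array([-1.79884302e+02, -1.52437512e-02,  1.64426015e+02]), 'ft_force': array([-0.15032661,  0.28723115, -0.25187056]), 'torque': array([-0.01649314, -0.0400362 , -0.05633112]), 'grip_width': 0.08560898743872147}
scene {'K': [[379.5621, 0.0, 254.8653], [0.0, 379.5621, 193.3905], [0.0, 0.0, 1.0]], 'world_from_camera': [[0.6139, 0.6513, -0.446, 1.0266], [0.7893, -0.4997, 0.3568, -0.3793], [0.0095, -0.5711, -0.8208, 1.0267], [0.0, 0.0, 0.0, 1.0]]}
side {'K': [[400.4408, 0.0, 258.9259], [0.0, 400.4408, 202.7234], [0.0, 0.0, 1.0]], 'world_from_camera': [[-0.9804, -0.1363, 0.1424, 0.3873], [-0.197, 0.6507, -0.7333, 0.7929], [0.0073, -0.747, -0.6648, 0.8106], [0.0, 0.0, 0.0, 1.0]]}
wrist {'K': [[283.564, 0.0, 258.7939], [0.0, 283.564, 195.1866], [0.0, 0.0, 1.0]], 'tool_from_camera': [[-0.0011, -0.9635, -0.2676, 0.0671], [1.0, -0.0009, -0.0011, -0.0001], [0.0008, -0.2676, 0.9635, -0.1426], [0.0, 0.0, 0.0, 1.0]]}
```

View pics/scene0.png

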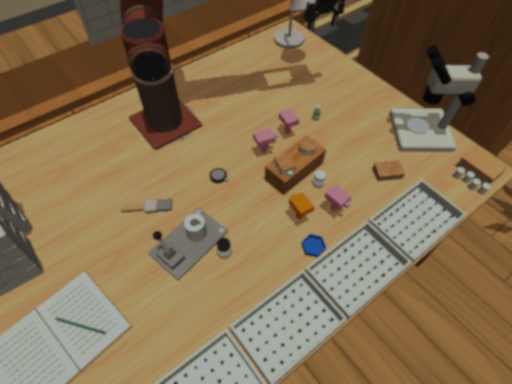

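View pics/side0.png

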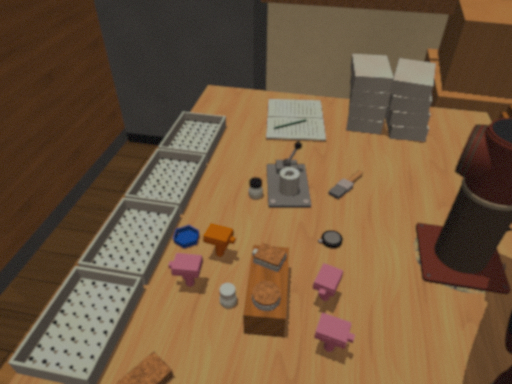

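View pics/wrist0.png

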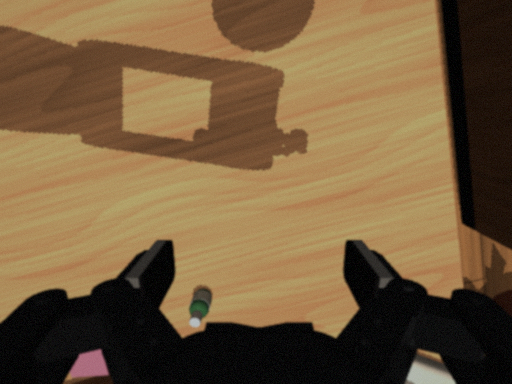

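```bash
cat > h.py <<'E'
import numpy as np,cv2
from cell import bot,optics
from scipy.spatial.transform import Rotation as R
def T_tool(s):
    T=np.eye(4);T[:3,:3]=R.from_euler('xyz',s['ee_rot'],degrees=True).as_matrix();T[:3,3]=s['eef_pos'];return T
def wfc(name,s=None):
    c=optics.get_calibration(name)
    if name=='wrist': return c['K'],T_tool(s)@c['tool_from_camera']
    return c['K'],c['world_from_camera']
def plane(uv,z,K,W):
    uv=np.atleast_2d(uv).astype(float)
    r=np.c_[uv,np.ones(len(uv))]@np.linalg.inv(K).T@W[:3,:3].T
    t=(z-W[2,3])/r[:,2];return W[:3,3]+r*t[:,None]
def cloud(d,K,W):
    v,u=np.mgrid[:d.shape[0],:d.shape[1]]
    p=np.stack([u,v,np.ones_like(u)],-1)@np.linalg.inv(K).T*d[...,None]
    return p@W[:3,:3].T+W[:3,3]
def proj(P,K,W):
    p=(np.atleast_2d(P)-W[:3,3])@W[:3,:3];q=p@K.T;return q[:,:2]/q[:,2:]
E
python3 - <<'E'
import cv2
for n,(u0,v0,u1,v1) in {"scene":(140,130,350,285),"side":(220,130,330,340)}.items():
    p=cv2.imread(f"pics/{n}0.png")[v0:v1,u0:u1]
    f=min(800/p.shape[1],600/p.shape[0]);cv2.imwrite(f"pics/{n}0c.png",cv2.resize(p,None,fx=f,fy=f,interpolation=cv2.INTER_CUBIC));print(f)
E
python3 - <<'E'
import sys;sys.path.insert(0,'.')
from h import *
for n,px in {"scene":[(308,146),(282,161),(195,219),(157,236),(264,138),(338,197),(301,205),(320,179),(223,246),(313,245)],"side":[(268,252),(267,293),(289,172),(297,147)]}.items():
    z=np.load(f"pics/{n}0.npz");K,W=wfc(n);c=cloud(z['d'],K,W)
    for u,v in px: print(n,u,v,np.round(c[v,u],3))
E
```

```text
3.8095238095238093
2.857142857142857
scene 308 146 [0.479 0.278 0.099]
scene 282 161 [0.474 0.171 0.096]
scene 195 219 [ 0.473 -0.159  0.072]
scene 157 236 [ 0.48  -0.279  0.114]
scene 264 138 [0.354 0.194 0.085]
scene 338 197 [0.678 0.22  0.086]
scene 301 205 [0.631 0.113 0.084]
scene 320 179 [0.577 0.25  0.044]
scene 223 246 [ 0.587 -0.141  0.055]
scene 313 245 [0.726 0.088 0.003]
side 268 252 [0.485 0.175 0.099]
side 267 293 [0.466 0.289 0.099]
side 289 172 [ 0.484 -0.182  0.069]
side 297 147 [ 0.473 -0.265  0.107]
```

View pics/scene0c.png

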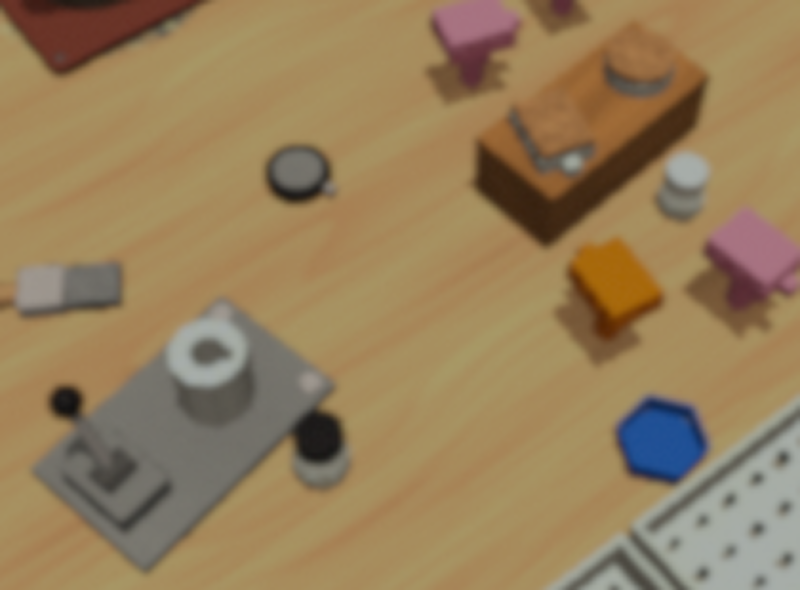

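View pics/side0c.png

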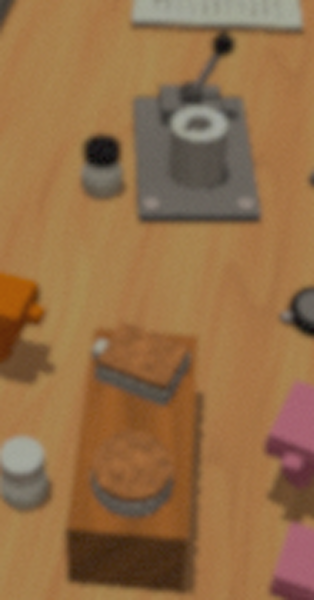

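Candidates: the oblong cork head in the rack at scene (285,162), which is the choice with its pale nose at (290,172); the round cork head at (308,147); pink blocks at (264,138), (288,119) and (338,197); an orange block at (301,205). The crop confirms the oblong one in the rack. Next I work out rough angles and a move to look from above.

Run:
```python
from h import *
K,W=wfc('scene')
f=3.8095
def pc(u,v): return (u/f+140,v/f+130)
a=plane([pc(208,352),pc(232,343),pc(206,356)],.078,K,W);print(np.round(a,3),np.degrees(np.arctan2(*(a[1]-a[0])[1::-1])))
K2,W2=wfc('side');g=2.857
b=plane([(200/g+220,122/g+130),(208/g+220,124/g+130)],.078,K2,W2);print(np.round(b,3))
# oblong head centre & nose at z .099/.087
print(np.round(plane([pc(552,122),pc(572,162)],.099,K,W),3))
s=bot.get_state();T=T_tool(s)
for tgt in [(.40,.18,.25)]:
    print(np.round(1e3*T[:3,:3].T@(np.array(tgt)-T[:3,3])))
```

```text
[[ 0.486 -0.168  0.078]
 [ 0.49  -0.149  0.078]
 [ 0.488 -0.171  0.078]] 76.72900739196086
[[ 0.48  -0.167  0.078]
 [ 0.471 -0.166  0.078]]
[[0.485 0.174 0.099]
 [0.527 0.159 0.099]]
[-337. -344.  -19.]
```

```bash
cat >> h.py <<'E'
def goto(p,yaw=None):
    """shift in mm & turn about tool for a downward tool at p with yaw deg"""
    s=bot.get_state();T=T_tool(s)
    sh=1e3*T[:3,:3].T@(np.array(p)-T[:3,3])
    w=None
    if yaw is not None: w=np.degrees((R.from_matrix(T[:3,:3]).inv()*R.from_euler('xyz',[180,0,yaw],degrees=True)).as_rotvec())
    print('clk',s['clock'],'shift',np.round(sh,1),'turn',None if w is None else np.round(w,2),'pos',np.round(s['eef_pos'],4),'rot',np.round(s['ee_rot'],2),'q',np.round(s['q'],1),'F',np.round(s['ft_force'],1))
E
python3 -c "
from h import *
goto((.48,.175,.225),160)"
```

```text
clk 0.15 shift [-415.4 -327.1    5.9] turn [-0.08 -0.01  4.43] pos [0.1676 0.6016 0.2305] rot [-1.7992e+02 -1.0000e-02  1.6443e+02] q [67.2 12.7 87.5  0.  79.9 -7.2] F [-0.5 -0.1  0.3]
```

Request:
send_rows(targets=[[85, [-415, -327, 6], [0, 0, 4.4]], [85, [-415, -327, 6], [0, 0, 4.4]], [85, [-415, -327, 6], [0, 0, 4.4]], [85, [-415, -327, 6], [0, 0, 4.4]], [85, [-415, -327, 6], [0, 0, 4.4]]])

```text
clock: 0.78
eef_pos: [0.353, 0.3481, 0.2276]
ee_rot: [180.0, 0.0, 160.0]
ft_force: [1.0, 0.7, -0.8]
grip_width: 0.0847
```

```bash
python3 -c "
from h import *
goto((.48,.175,.225),160)"
```

```text
clk 0.775 shift [-178.4 -119.4    2.6] turn [0.01 0.01 0.05] pos [0.353  0.3481 0.2276] rot [1.7999e+02 1.0000e-02 1.6005e+02] q [ 35.5  -5.2 106.6  -0.   78.6 -34.6] F [ 1.   0.7 -0.8]
```

Request:
send_rows(targets=[[85, [-178, -119, 3], [0, 0, 0]], [85, [-178, -119, 3], [0, 0, 0]], [85, [-178, -119, 3], [0, 0, 0]], [85, [-178, -119, 3], [0, 0, 0]], [85, [-178, -119, 3], [0, 0, 0]]])

```text
clock: 1.4
eef_pos: [0.4796, 0.1755, 0.2244]
ee_rot: [-180.0, -0.0, 159.8]
ft_force: [-0.2, -0.9, -0.5]
grip_width: 0.0851
```

Run:
```python
from h import *
goto((.48,.175,.225),160)
s=bot.get_state();p,d=optics.read_camera('wrist')
np.savez('pics/w1.npz',p=p,d=d,T=T_tool(s));cv2.imwrite('pics/w1.png',p[:,:,::-1])
```

```text
clk 1.4 shift [-0.5 -0.3 -0.6] turn [-0.03 -0.03 -0.18] pos [0.4796 0.1755 0.2244] rot [-1.7997e+02 -3.0000e-02  1.5982e+02] q [ 11.3  -2.8 104.7  -0.   78.2 -58.6] F [-0.2 -0.9 -0.5]
```

View pics/w1.png

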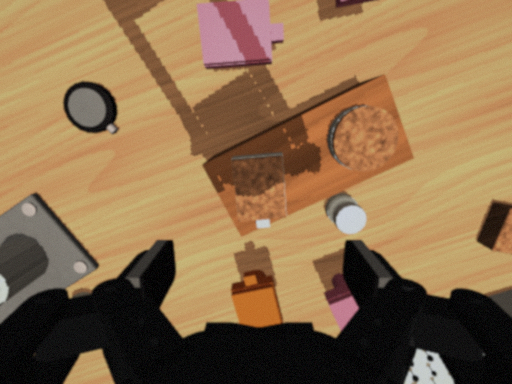

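Run:
```python
from h import *
z=np.load('pics/w1.npz');c=optics.get_calibration('wrist');K=c['K'];W=z['T']@c['tool_from_camera']
C=cloud(z['d'],K,W)
m=(C[...,2]>.088)&(C[...,2]<.11)&(z['d']>0);m[:,:]&=True
m=m.astype(np.uint8);n,l,st,ce=cv2.connectedComponentsWithStats(m)
for i in range(1,n):
    if st[i,4]>300:
        P=C[l==i];print(i,st[i],np.round(np.median(P,0),4))
        uv=np.argwhere(l==i)[:,::-1]
        X=plane(uv,.099,K,W)[:,:2]
        r=cv2.minAreaRect((X*1000).astype(np.float32));print(r)
p=z['p'][:,:,::-1][130:250,190:310];cv2.imwrite('pics/w1c.png',cv2.resize(p,None,fx=5,fy=5,interpolation=cv2.INTER_CUBIC))
cv2.imwrite('pics/w1m.png',cv2.resize(m[130:250,190:310]*255,None,fx=4,fy=4))
```

```text
20 [ 330  106   68   66 3539] [0.4685 0.283  0.0989]
((469.52166748046875, 282.54736328125), (62.703433990478516, 59.410003662109375), 69.75460052490234)
21 [ 231  154   55   74 3227] [0.4791 0.1752 0.099 ]
((484.3006591796875, 174.06417846679688), (48.55796432495117, 72.9800796508789), 74.8179702758789)
```

View pics/w1c.png

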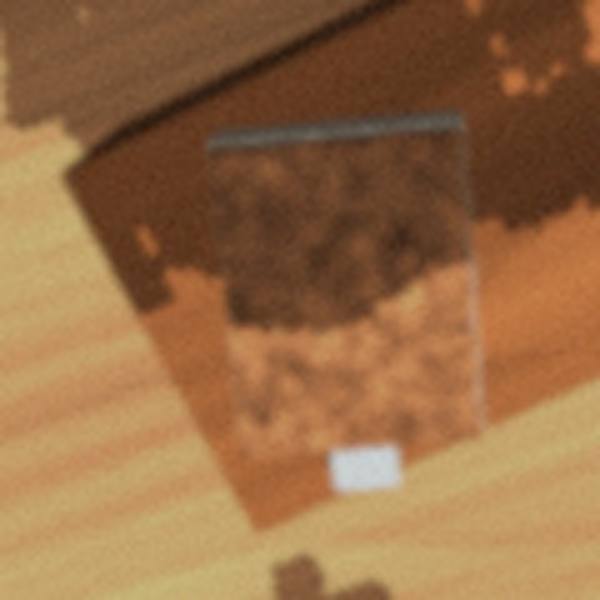

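View pics/w1m.png

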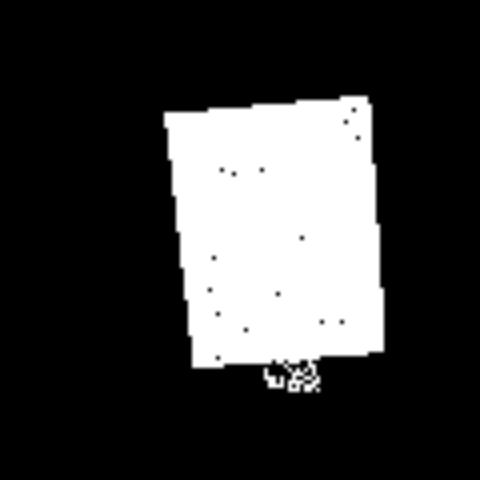

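Run:
```python
from h import *
z=np.load('pics/w1.npz');c=optics.get_calibration('wrist');K=c['K'];W=z['T']@c['tool_from_camera']
C=cloud(z['d'],K,W)
m=((C[...,2]>.093)&(C[...,2]<.11)&(np.hypot(C[...,0]-.48,C[...,1]-.175)<.06)).astype(np.uint8)
m=cv2.morphologyEx(m,cv2.MORPH_CLOSE,np.ones((5,5)));m=cv2.morphologyEx(m,cv2.MORPH_OPEN,np.ones((21,21)))
uv=np.argwhere(m)[:,::-1];X=plane(uv,.099,K,W)[:,:2]
print(cv2.minAreaRect((X*1000).astype(np.float32)),X.mean(0))
hsv=cv2.cvtColor(z['p'],cv2.COLOR_RGB2HSV);w=(hsv[...,1]<40)&(hsv[...,2]>170);w[:215]=0;w[235:]=0;w[:,:250]=0;w[:,280:]=0
uv=np.argwhere(w)[:,::-1];n=plane(uv,.09,K,W).mean(0);print('nose',n,np.median(C[w],0),w.sum())
d=n[:2]-X.mean(0);print(np.hypot(*d),np.degrees(np.arctan2(d[1],d[0])))
```

```text
((480.8934326171875, 174.8300018310547), (48.01103973388672, 62.73320770263672), 74.53445434570312) [0.48002943 0.17533675]
nose [0.51859364 0.16485771 0.09      ] [0.51934595 0.16455399 0.08795721] 99
0.03996258320695556 -15.201908419107939
```

```bash
python3 -c "
from h import *
goto((.48,-.168,.21),164.7)"
```

```text
clk 1.45 shift [-119.4 -323.3   14.3] turn [-0.01 -0.06 -4.79] pos [0.4789 0.1767 0.2244] rot [-1.7999e+02 -6.0000e-02  1.5991e+02] q [ 11.4  -2.9 104.7   0.   78.2 -58.5] F [0.4 1.  0.8]
```

Request:
send_rows(targets=[[85, [-119, -323, 14], [0, 0, -4.8]], [85, [-119, -323, 14], [0, 0, -4.8]], [85, [-119, -323, 14], [0, 0, -4.8]], [85, [-119, -323, 14], [0, 0, -4.8]], [85, [-119, -323, 14], [0, 0, -4.8]]])

```text
clock: 2.08
eef_pos: [0.4802, -0.1352, 0.2122]
ee_rot: [180.0, 0.0, 165.0]
ft_force: [0.9, 0.0, 0.3]
grip_width: 0.085
```

```bash
python3 -c "
from h import *
goto((.48,-.168,.21),164.7)"
```

```text
clk 2.075 shift [ -8.3 -31.7   2.2] turn [0.03 0.04 0.25] pos [ 0.4802 -0.1352  0.2122] rot [1.7997e+02 4.0000e-02 1.6495e+02] q [-24.8  -4.  107.2   0.   76.8 -99.8] F [0.9 0.  0.3]
```

Request:
send_rows(targets=[[85, [-8, -32, 2], [0, 0, 0]], [85, [-8, -32, 2], [0, 0, 0]], [85, [-8, -32, 2], [0, 0, 0]]])

```text
clock: 2.45
eef_pos: [0.4797, -0.1664, 0.2099]
ee_rot: [180.0, -0.0, 164.9]
ft_force: [-0.2, 0.5, -0.1]
grip_width: 0.0852
```

Run:
```python
from h import *
goto((.48,-.168,.21),164.7)
s=bot.get_state();p,d=optics.read_camera('wrist')
np.savez('pics/w2.npz',p=p,d=d,T=T_tool(s));cv2.imwrite('pics/w2.png',p[:,:,::-1])
cv2.imwrite('pics/w2c.png',cv2.resize(p[120:260,180:340,::-1],None,fx=4,fy=4,interpolation=cv2.INTER_CUBIC))
```

```text
clk 2.45 shift [-0.7 -1.5 -0.1] turn [ 0.05 -0.03  0.19] pos [ 0.4797 -0.1664  0.2099] rot [ 1.7995e+02 -3.0000e-02  1.6489e+02] q [ -28.1   -2.6  106.1    0.    76.6 -103. ] F [-0.2  0.5 -0.1]
```

View pics/w2.png

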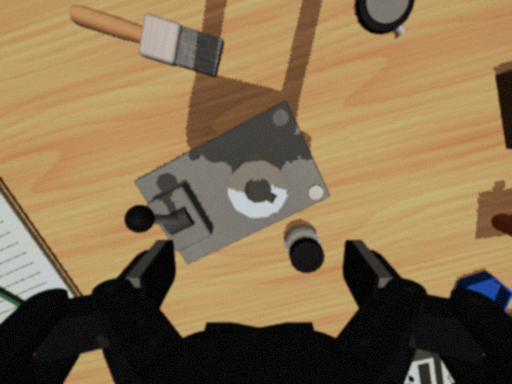

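View pics/w2c.png

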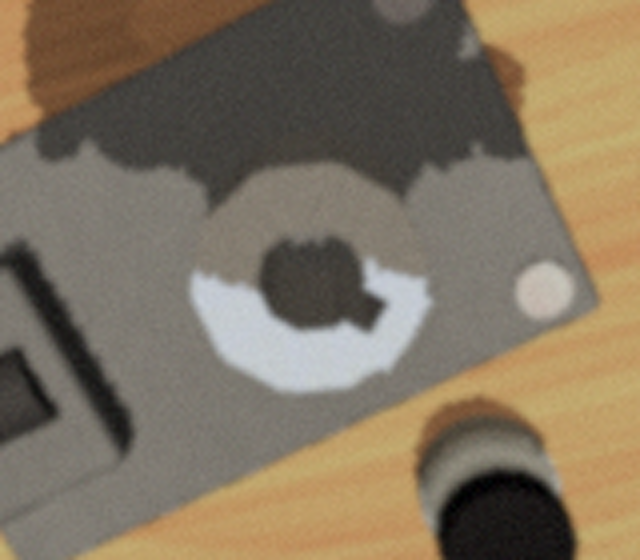

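Run:
```python
from h import *
z=np.load('pics/w2.npz');c=optics.get_calibration('wrist');K=c['K'];W=z['T']@c['tool_from_camera']
C=cloud(z['d'],K,W)
m=((abs(C[...,2]-.078)<.006)&(np.hypot(C[...,0]-.48,C[...,1]+.168)<.06)).astype(np.uint8)
n,l,st,_=cv2.connectedComponentsWithStats(m);i=1+st[1:,4].argmax();m=(l==i).astype(np.uint8);print(st[i],np.median(C[...,2][l==i]))
cs,h=cv2.findContours(m,cv2.RETR_CCOMP,cv2.CHAIN_APPROX_NONE)
for k,cc in enumerate(cs):
    if len(cc)<20: continue
    X=plane(cc[:,0],.078,K,W)[:,:2]*1e3
    print('depth',h[0][k],len(cc),cv2.minEnclosingCircle(X.astype(np.float32)),cv2.fitEllipse(X.astype(np.float32)))
# colour: dark hole
hsv=cv2.cvtColor(z['p'],cv2.COLOR_RGB2GRAY)
r=(cv2.GaussianBlur(hsv,(3,3),0)<88).astype(np.uint8)
mask=np.zeros_like(r);
P=plane(np.argwhere(np.ones_like(r))[:,::-1],.078,K,W).reshape(*r.shape,3)
r[np.hypot(P[...,0]-.48,P[...,1]+.168)>.0255]=0
r=cv2.morphologyEx(r,cv2.MORPH_OPEN,np.ones((3,3)))
n,l,st,_=cv2.connectedComponentsWithStats(r);i=1+st[1:,4].argmax();print(st[i])
Q=P[l==i][:,:2];cs,_=cv2.findContours((l==i).astype(np.uint8),0,cv2.CHAIN_APPROX_NONE)
B=plane(cs[0][:,0],.078,K,W)[:,:2]
# robust circle: points within 15 mm
from scipy.optimize import least_squares
f=least_squares(lambda x:np.hypot(B[:,0]-x[0],B[:,1]-x[1])-x[2],[.48,-.168,.013],loss='soft_l1',f_scale=.0005);print('bore',f.x)
d=Q-f.x[:2];rr=np.hypot(*d.T);sl=rr>.0155;print(sl.sum(),rr.max(),'slot ang',np.degrees(np.arctan2(*d[sl].mean(0)[::-1])),np.round(np.degrees(np.arctan2(d[sl][:,1],d[sl][:,0]))))
cv2.imwrite('pics/w2h.png',cv2.resize(((l==i)*255).astype(np.uint8)[120:260,180:340],None,fx=4,fy=4))
# foot corners
s=((z['p'].astype(int).max(2)-z['p'].astype(int).min(2))<25)&(z['d']>0)&(C[...,2]<.03)&(C[...,2]>.005)&(np.hypot(C[...,0]-.48,C[...,1]+.2)<.14)
s=cv2.morphologyEx(s.astype(np.uint8),cv2.MORPH_OPEN,np.ones((5,5)));X=plane(np.argwhere(s)[:,::-1],.012,K,W)[:,:2]*1e3;print('foot',cv2.minAreaRect(X.astype(np.float32)))
b=(hsv<40)&(C[...,2]>.09)&(C[...,1]<-.22);print('ball',b.sum(),np.median(C[b],0))
```

```text
[ 227  160   61   58 2137] 0.07802242010649396
depth [-1 -1  1 -1] 168 ((482.305419921875, -169.13259887695312), 30.48566436767578) ((482.2285461425781, -169.35110473632812), (57.95201110839844, 58.89015579223633), 83.91122436523438)
depth [ 5  3 -1  0] 84 ((483.6108093261719, -166.70675659179688), 16.98369789123535) ((483.0171813964844, -167.9449005126953), (24.65312385559082, 32.3997688293457), 136.5782928466797)
[245 180  30  21 479]
bore [ 0.48272482 -0.16870264  0.01184883]
19 0.018133516969842608 slot ang 44.91545499375304 [56. 57. 51. 52. 54. 48. 49. 50. 43. 44. 46. 37. 39. 41. 43. 32. 34. 37.
 39.]
foot ((461.4256896972656, -208.50071716308594), (240.12339782714844, 206.3195037841797), 11.977579116821289)
ball 7477 [ 0.45801153 -0.22586303  0.2798806 ]
```

View pics/w2h.png

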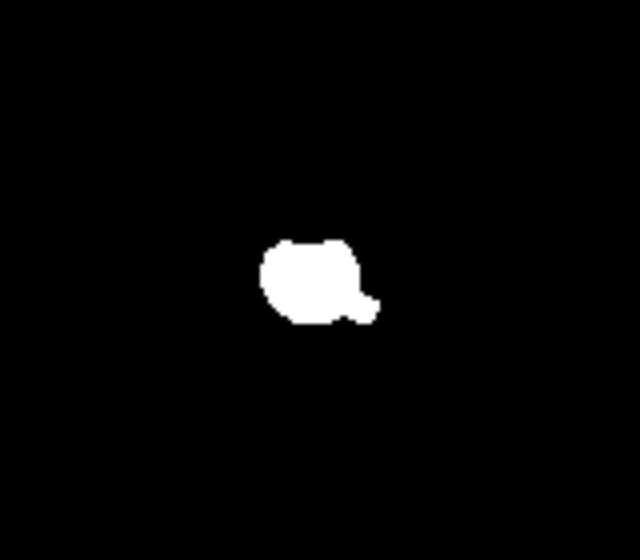

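Run:
```python
from h import *
from scipy.optimize import least_squares
z=np.load('pics/w2.npz');c=optics.get_calibration('wrist');K=c['K'];W=z['T']@c['tool_from_camera']
X=plane([(136,181),(286,101),(329,193),(190,262)],.012,K,W)[:,:2];print(np.round(X,4),X.mean(0))
e=X[1]-X[0];print('yaw',np.degrees(np.arctan2(e[1],e[0]))-90,np.hypot(*e)); e=X[2]-X[1];print(np.degrees(np.arctan2(e[1],e[0])),np.hypot(*e)); e=X[2]-X[3];print(np.degrees(np.arctan2(e[1],e[0]))-90,np.hypot(*e))
C=cloud(z['d'],K,W)
P=plane(np.argwhere(np.ones(z['d'].shape))[:,::-1],.078,K,W).reshape(*z['d'].shape,3)
o=np.array([.4825,-.169])
hole=((C[...,2]<.072)|(z['d']==0))&(np.hypot(*(P[...,:2]-o).transpose(2,0,1))<.024)
hole=hole.astype(np.uint8);n,l,st,_=cv2.connectedComponentsWithStats(hole);i=1+st[1:,4].argmax()
B=P[...,:2][l==i];cs,_=cv2.findContours((l==i).astype(np.uint8),0,cv2.CHAIN_APPROX_NONE);E=plane(cs[0][:,0],.078,K,W)[:,:2]
E=E[np.hypot(*(E-o).T)<.0155]
f=least_squares(lambda x:np.hypot(E[:,0]-x[0],E[:,1]-x[1])-x[2],[*o,.013],loss='soft_l1',f_scale=.0005).x;print(f)
for ctr in (f[:2],o):
  d=B-ctr;r=np.hypot(*d.T);s=(r>.0155);print(s.sum(),r.max(),np.degrees(np.arctan2(*d[s].mean(0)[::-1])))
# pixel estimate: bore crop (312,283) slot tip (370,308)
b=plane([(180+312/4,120+283/4),(180+370/4,120+308/4)],.078,K,W);print(b,np.degrees(np.arctan2(*(b[1]-b[0])[1::-1])))
dark=(z['p'].max(2)<45)&(np.arange(384)[:,None]<238)&(np.arange(512)[None]<175)&(np.arange(512)[None]>110)&(np.arange(384)[:,None]>195)
u=np.argwhere(dark)[:,::-1];print('ball px',u.mean(0),len(u),np.median(C[dark],0))
```

```text
[[ 0.449  -0.3148]
 [ 0.4065 -0.1147]
 [ 0.5261 -0.0889]
 [ 0.5712 -0.2866]] [ 0.4882247  -0.20125127]
yaw 12.00743600127852 0.20457118224832566
12.190604873035301 0.12240842821835432
12.846521732592265 0.20279588205945298
[ 0.48191936 -0.1690889   0.0122353 ]
31 0.018987318946598813 44.436465131367214
26 0.01855544834037106 46.11701621070239
[[ 0.48370563 -0.1686501   0.078     ]
 [ 0.49379661 -0.15627019  0.078     ]] 50.81619806606526
ball px [141.23289902 217.8534202 ] 614 [ 0.47138014 -0.27328189  0.11628333]
```

```bash
python3 -c "
from h import *
goto((.4805,.175,.18),114.9)"
```

```text
clk 2.5 shift [ 88.  329.6  30.3] turn [ 3.000e-02 -3.000e-02  5.004e+01] pos [ 0.4798 -0.1662  0.21  ] rot [ 1.7996e+02 -1.0000e-02  1.6494e+02] q [ -28.    -2.6  106.1    0.    76.6 -103. ] F [ 0.4 -0.4 -0. ]
```

Request:
send_rows(targets=[[85, [16, 60, 6], [0, 0, 10]], [85, [32, 120, 12], [0, 0, 20]], [85, [48, 180, 18], [0, 0, 30]], [85, [64, 240, 24], [0, 0, 40]], [85, [80, 300, 30], [0, 0, 50]]])

```text
clock: 3.12
eef_pos: [0.4807, 0.1126, 0.1835]
ee_rot: [179.9, 0.0, 117.7]
ft_force: [1.2, -0.5, -0.3]
grip_width: 0.085
```

```bash
python3 -c "
from h import *
goto((.4805,.175,.15),64.9)"
```

```text
clk 3.125 shift [55.3 28.8 33.6] turn [ 6.000e-02 -2.000e-02  5.283e+01] pos [0.4807 0.1126 0.1835] rot [1.7994e+02 1.0000e-02 1.1773e+02] q [  4.   -3.3 109.7   0.   73.6 -23.7] F [ 1.2 -0.5 -0.3]
```

Request:
send_rows(targets=[[85, [20, 10, 7], [0, 0, 10.5]], [85, [35, 20, 14], [0, 0, 21]], [85, [50, 25, 20], [0, 0, 31]], [85, [50, 25, 20], [0, 0, 41.5]], [85, [50, 25, 20], [0, 0, 52]]])

```text
clock: 3.75
eef_pos: [0.4792, 0.1671, 0.1633]
ee_rot: [-180.0, -0.0, 65.7]
ft_force: [-0.3, 0.2, -0.2]
grip_width: 0.0853
```

Request:
send_rows(targets=[[85, [0, 0, 0], [0, 0, 10.5]], [85, [0, 0, 0], [0, 0, 21]], [85, [0, 0, 0], [0, 0, 31.5]], [85, [0, 0, 0], [0, 0, 42]], [85, [0, 0, 0], [0, 0, 52]]])

```text
clock: 4.38
eef_pos: [0.4793, 0.1668, 0.1635]
ee_rot: [-180.0, -0.0, 13.7]
ft_force: [-0.1, -0.5, -0.9]
grip_width: 0.0853
```

```bash
python3 -c "
from h import *
goto((.4805,.175,.15),-15.3)"
```

```text
clk 4.375 shift [ 3.1 -7.7 13.5] turn [-2.000e-02 -0.000e+00  2.901e+01] pos [0.4793 0.1668 0.1635] rot [-1.7998e+02 -1.0000e-02  1.3710e+01] q [ 1.030e+01 -1.000e-01  1.088e+02  0.000e+00  7.130e+01  8.650e+01] F [-0.1 -0.5 -0.9]
```

Request:
send_rows(targets=[[85, [3, -7.7, 5], [0, 0, 10]], [85, [3, -7.7, 5], [0, 0, 20]], [85, [3, -7.7, 5], [0, 0, 29]], [85, [3, -7.7, 5], [0, 0, 29]]])

```text
clock: 4.88
eef_pos: [0.4805, 0.1747, 0.1584]
ee_rot: [-180.0, 0.0, -14.9]
ft_force: [-0.2, 0.6, -1.0]
grip_width: 0.0848
```

Run:
```python
from h import *
goto((.4805,.175,.074),-15.3)
s=bot.get_state();p,d=optics.read_camera('wrist')
np.savez('pics/w3.npz',p=p,d=d,T=T_tool(s));cv2.imwrite('pics/w3.png',p[:,:,::-1])
z=np.load('pics/w3.npz');c=optics.get_calibration('wrist');K=c['K'];W=z['T']@c['tool_from_camera']
C=cloud(d,K,W)
m=((C[...,2]>.093)&(C[...,2]<.11)&(np.hypot(C[...,0]-.48,C[...,1]-.175)<.06)).astype(np.uint8)
m=cv2.morphologyEx(m,cv2.MORPH_CLOSE,np.ones((5,5)));m=cv2.morphologyEx(m,cv2.MORPH_OPEN,np.ones((15,15)))
uv=np.argwhere(m)[:,::-1];X=plane(uv,.099,K,W)[:,:2]
print(cv2.minAreaRect((X*1000).astype(np.float32)),X.mean(0))
```

```text
clk 4.875 shift [-0.1 -0.3 84.4] turn [-0.01  0.    0.41] pos [0.4805 0.1747 0.1584] rot [-179.99    0.    -14.89] q [ 11.1   0.8 108.5   0.   70.7 116. ] F [-0.2  0.6 -1. ]
((481.4666748046875, 175.42535400390625), (48.01791000366211, 62.55921173095703), 74.81886291503906) [0.48264221 0.17508816]
```

View pics/w3.png

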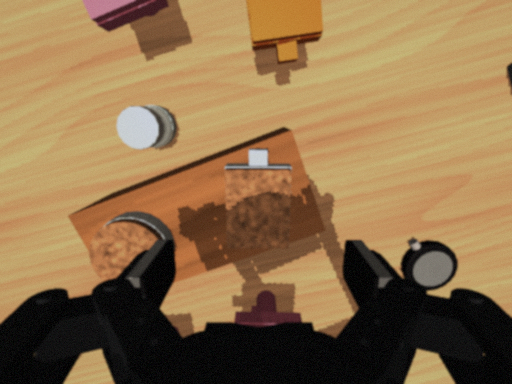

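Request:
send_rows(targets=[[85, [0.5, 0, 40], [0, 0, 0.4]], [85, [0.5, 0, 70], [0, 0, 0.4]], [85, [0.5, 0, 84], [0, 0, 0.4]], [85, [0.5, 0, 84], [0, 0, 0.4]]])

```text
clock: 5.42
eef_pos: [0.4811, 0.1733, 0.0737]
ee_rot: [180.0, 0.1, -15.4]
ft_force: [-0.7, 0.2, 1.6]
grip_width: 0.0849
```

Request:
send_rows(targets=[[40, [0, 0, 0], [0, 0, 0]], [40, [0, 0, 0], [0, 0, 0]], [40, [0, 0, 0], [0, 0, 0]], [40, [0, 0, 0], [0, 0, 0]], [40, [0, 0, 0], [0, 0, 0]]])

```text
clock: 6.05
eef_pos: [0.4834, 0.1737, 0.0763]
ee_rot: [-179.9, -0.2, -15.5]
ft_force: [-0.2, 1.6, 5.8]
grip_width: 0.0485
```

Run:
```python
from h import *
goto((.4805,.175,.175),-15.3);print(bot.get_state()['grip_width'])
```

```text
clk 6.05 shift [ -2.8  -0.7 -98.8] turn [-0.11 -0.18 -0.2 ] pos [0.4834 0.1737 0.0763] rot [-179.89   -0.18  -15.5 ] q [ 10.9   7.2 111.6   0.   61.  116.4] F [-0.2  1.6  5.8]
0.04850677018517482
```

Request:
send_rows(targets=[[40, [0, 0, -10], [0, 0, 0]], [40, [0, 0, -40], [0, 0, 0]], [40, [0, 0, -80], [0, 0, 0]], [40, [0, 0, -110], [0, 0, 0]], [40, [0, 0, -110], [0, 0, 0]]])

```text
clock: 6.68
eef_pos: [0.4835, 0.1734, 0.1871]
ee_rot: [-179.9, -0.3, -15.5]
ft_force: [-0.7, -1.3, -3.2]
grip_width: 0.0487
```

Run:
```python
from h import *
goto((.482,-.169,.185),45);print(bot.get_state()['grip_width'])
s=bot.get_state();p,d=optics.read_camera('wrist');p2,_=optics.read_camera('side')
np.savez('pics/w4.npz',p=p,d=d,T=T_tool(s));cv2.imwrite('pics/w4.png',np.hstack([p[:,:,::-1]]));cv2.imwrite('pics/s4.png',cv2.resize(p2[130:370,200:400,::-1],None,fx=2.5,fy=2.5))
```

```text
clk 6.675 shift [ 90.1 330.3   1.8] turn [ 3.000e-02 -3.300e-01 -6.051e+01] pos [0.4835 0.1734 0.1871] rot [-179.86   -0.29  -15.51] q [ 10.9  -0.9 106.9  -0.   73.6 116.4] F [-0.7 -1.3 -3.2]
0.048696471895625856
```

View pics/w4.png

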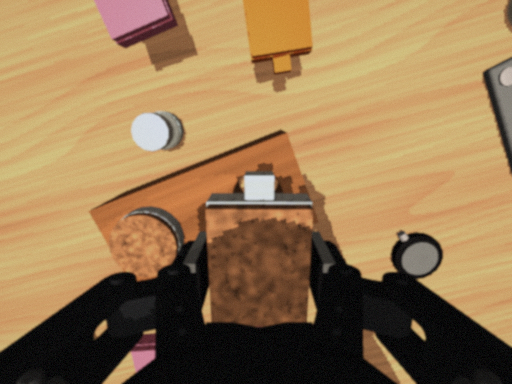

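View pics/s4.png

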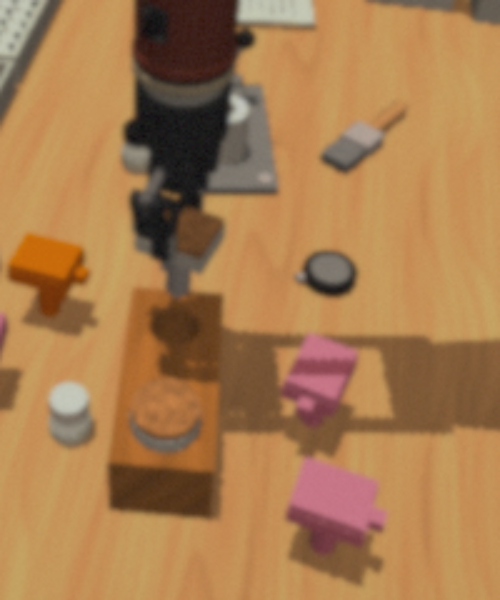

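```bash
python3 - <<'E'
from h import *
z=np.load('pics/w4.npz');c=optics.get_calibration('wrist');K=c['K'];W=c['tool_from_camera']
C=cloud(z['d'],K,W)  # tool frame
p=z['p'].astype(int)
for u,v in [(259,187),(225,230),(295,230),(225,300),(295,300),(259,260)]: print(u,v,np.round(C[v-2:v+3,u-2:u+3].reshape(-1,3).mean(0)*1e3,1))
# cork front edge line
H=cv2.cvtColor(z['p'],cv2.COLOR_RGB2HSV)
m=(C[...,0]>0)&(C[...,0]<.06)&(abs(C[...,1])<.024)&(C[...,2]<-.015)&(C[...,2]>-.05)&(z['d']>0)
col=np.arange(215,306,10)
for u in col:
    v=np.where(m[:,u])[0]; v=v[v>192]
    print(u,v.min() if len(v) else None, np.round(C[v.min(),u]*1e3,1), p[196:210,u].sum(1).tolist())
E
python3 - <<'E'
import cv2
p=cv2.imread('pics/w4.png')[165:325,190:330];cv2.imwrite('pics/w4c.png',cv2.resize(p,None,fx=4,fy=4,interpolation=cv2.INTER_CUBIC)[:600])
E
```

```text
259 187 [ 36.2   0.3 -11.8]
225 230 [ 18.8 -15.2 -22.6]
295 230 [ 18.8  16.6 -22.8]
225 300 [-18.  -16.4 -22.7]
295 300 [-18.1  17.9 -22.7]
259 260 [  3.7   0.3 -22.8]
215 204 [ 28.8 -20.4 -15.1] [229, 234, 198, 209, 260, 396, 542, 526, 336, 146, 99, 121, 180, 265]
225 205 [ 28.7 -15.6 -16.4] [231, 225, 239, 223, 282, 414, 531, 509, 342, 165, 104, 143, 216, 319]
235 205 [ 28.5 -11.  -15.7] [218, 211, 206, 226, 265, 416, 543, 517, 353, 177, 125, 148, 216, 301]
245 203 [ 29.4  -6.3 -15.3] [586, 582, 561, 478, 363, 423, 541, 515, 344, 156, 100, 120, 175, 268]
255 205 [ 29.   -1.6 -17.4] [657, 664, 652, 585, 455, 454, 536, 513, 340, 172, 110, 126, 178, 271]
265 204 [ 28.8   3.1 -15. ] [656, 653, 643, 572, 446, 443, 529, 527, 360, 182, 123, 125, 179, 278]
275 202 [ 29.8   7.8 -15.2] [257, 257, 235, 221, 261, 418, 549, 540, 387, 215, 118, 130, 187, 299]
285 202 [ 29.8  12.5 -15.2] [237, 236, 235, 237, 280, 420, 533, 532, 391, 192, 109, 99, 164, 267]
295 204 [ 28.7  17.3 -15. ] [230, 229, 222, 220, 269, 366, 504, 530, 385, 231, 119, 113, 177, 305]
305 203 [ 29.3  21.9 -15.3] [234, 242, 214, 228, 243, 363, 497, 522, 392, 223, 143, 132, 210, 329]
```

View pics/w4c.png

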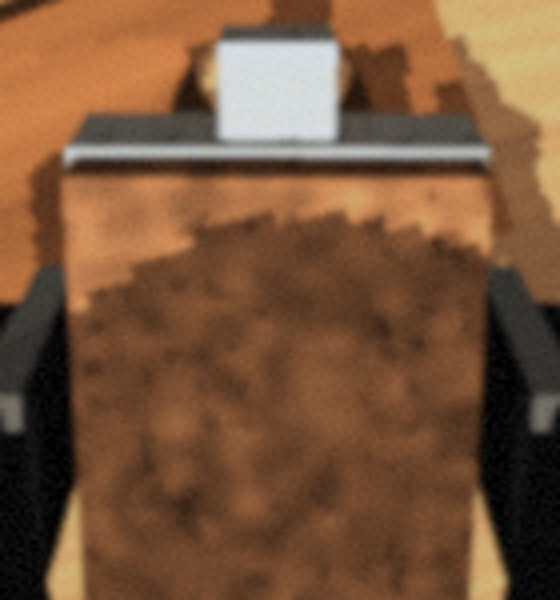

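Run:
```python
from h import *
c=optics.get_calibration('wrist');K=c['K'];W=c['tool_from_camera']
for v,z in [(201.5,-.0205),(203,-.0205),(205,-.0225),(207,-.0225),(174.5,-.0118),(175.5,-.0118)]:
    print(v,z,np.round(plane([(259,v)],z,K,W)*1e3,1))
```

```text
201.5 -0.0205 [[ 31.6   0.3 -20.5]]
203 -0.0205 [[ 30.9   0.3 -20.5]]
205 -0.0225 [[ 30.6   0.3 -22.5]]
207 -0.0225 [[ 29.7   0.3 -22.5]]
174.5 -0.0118 [[ 42.3   0.3 -11.8]]
175.5 -0.0118 [[ 41.8   0.3 -11.8]]
```

Request:
send_rows(targets=[[40, [15, 55, 0], [0, 0, -10]], [40, [30, 110, 0], [0, 0, -20]], [40, [45, 165, 0], [0, 0, -30]], [40, [60, 220, 0], [0, 0, -40]], [40, [75, 275, 0], [0, 0, -50]]])

```text
clock: 7.4
eef_pos: [0.4794, -0.0996, 0.1818]
ee_rot: [-179.8, 0.1, 31.9]
ft_force: [0.7, 0.3, -3.3]
grip_width: 0.048
```

Run:
```python
from h import *
goto((.4832,-.1678,.18),45);print(bot.get_state()['grip_width'])
```

```text
clk 7.4 shift [-32.8  60.    1.7] turn [ -0.2    0.11 -13.15] pos [ 0.4794 -0.0996  0.1818] rot [-1.7982e+02  1.3000e-01  3.1850e+01] q [-21.   -3.6 110.1   0.   73.7  37.2] F [ 0.7  0.3 -3.3]
0.04804475681330432
```

Request:
send_rows(targets=[[40, [-16, 30, 0], [0, 0, -7]], [40, [-33, 60, 0], [0, 0, -12.5]], [40, [-33, 60, 0], [0, 0, -12.5]], [40, [-33, 60, 0], [0, 0, -12.5]]])

```text
clock: 7.9
eef_pos: [0.4832, -0.166, 0.1824]
ee_rot: [-179.8, 0.0, 44.0]
ft_force: [-0.6, -0.5, -3.1]
grip_width: 0.0482
```

Run:
```python
from h import *
goto((.4832,-.1678,.15),45);print(bot.get_state()['grip_width'])
s=bot.get_state();p,d=optics.read_camera('wrist');p2,_=optics.read_camera('scene');p3,_=optics.read_camera('side')
np.savez('pics/w5.npz',p=p,d=d,T=T_tool(s));cv2.imwrite('pics/w5.png',p[:,:,::-1])
a=cv2.resize(p2[170:290,130:250,::-1],(400,400),interpolation=cv2.INTER_CUBIC);b=cv2.resize(p3[110:230,230:350,::-1],(400,400),interpolation=cv2.INTER_CUBIC)
cv2.imwrite('pics/s5.png',np.hstack([a,b]))
goto((.4832,-.1678,.15),45)
```

```text
clk 7.9 shift [-1.2  1.4 32.3] turn [-0.21  0.04 -1.04] pos [ 0.4832 -0.166   0.1824] rot [-1.7979e+02  5.0000e-02  4.3960e+01] q [-27.8  -0.5 107.1   0.   73.6  18.2] F [-0.6 -0.5 -3.1]
0.04823413289945208
clk 8.05 shift [-2.1  1.  33.6] turn [-0.08  0.01 -0.92] pos [ 0.484  -0.1657  0.1836] rot [-1.7992e+02  1.0000e-02  4.4080e+01] q [-27.7  -0.6 107.1   0.   73.6  18.2] F [-0.  -0.4 -2.8]
```

View pics/w5.png

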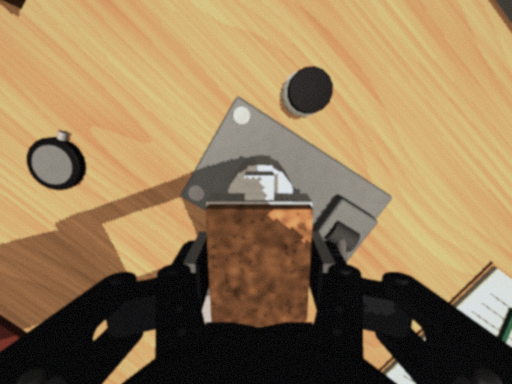

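View pics/s5.png

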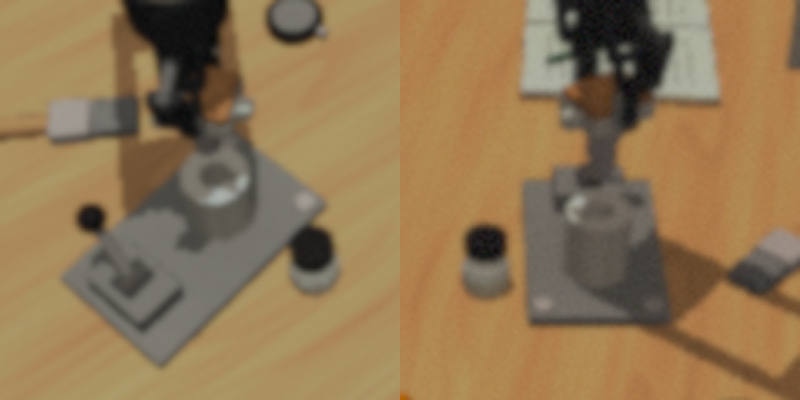

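Request:
send_rows(targets=[[40, [-1.6, 1.2, 15], [0, 0, -1]], [40, [-1.6, 1.2, 30], [0, 0, -1]], [40, [-1.6, 1.2, 40], [0, 0, -1]], [40, [-1.6, 1.2, 48], [0, 0, -1]], [40, [-1.6, 1.2, 53], [0, 0, -1]]])

```text
clock: 8.68
eef_pos: [0.4839, -0.1683, 0.1307]
ee_rot: [-179.9, -0.0, 45.0]
ft_force: [0.4, 2.8, -2.1]
grip_width: 0.0481
```

Run:
```python
from h import *
goto((.4832,-.1678,.12),45);s=bot.get_state();print(s['grip_width'],s['torque'])
p2,_=optics.read_camera('scene');p3,_=optics.read_camera('side')
a=cv2.resize(p2[170:290,130:250,::-1],(400,400),interpolation=cv2.INTER_CUBIC);b=cv2.resize(p3[110:230,230:350,::-1],(400,400),interpolation=cv2.INTER_CUBIC)
cv2.imwrite('pics/s6.png',np.hstack([a,b]))
goto((.4832,-.1678,.12),45)
```

```text
clk 8.675 shift [-0.1 -0.9 10.7] turn [-0.07 -0.02  0.02] pos [ 0.4839 -0.1683  0.1307] rot [-1.7993e+02 -2.0000e-02  4.5020e+01] q [-28.    2.8 109.6   0.   67.6  16.9] F [ 0.4  2.8 -2.1]
0.04807787548346884 [ 0.53343711  0.12811971 -0.01553462]
clk 8.775 shift [ 0.  -0.8 10.6] turn [-0.08 -0.01  0.03] pos [ 0.4838 -0.1684  0.1306] rot [-1.7992e+02 -1.0000e-02  4.5030e+01] q [-28.    2.8 109.6   0.   67.6  16.9] F [-0.2  1.9 -5.2]
```

View pics/s6.png

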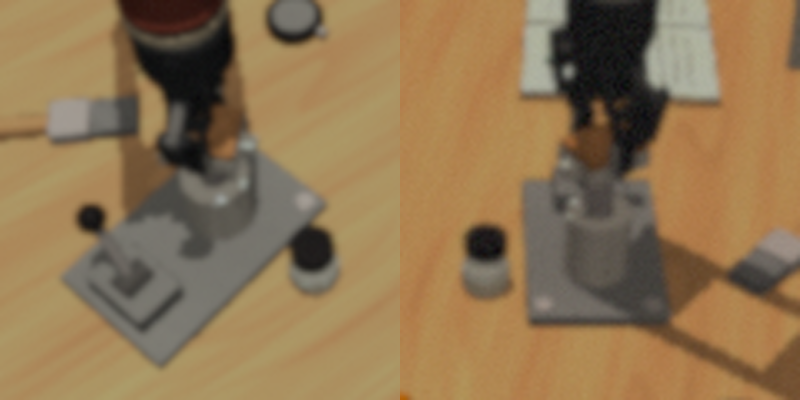

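Request:
send_rows(targets=[[40, [0.5, -0.5, 3], [0, 0, 0]], [40, [0.5, -0.5, 7], [0, 0, 0]], [40, [0.5, -0.5, 11], [0, 0, 0]], [40, [0.5, -0.5, 15], [0, 0, 0]], [40, [0.5, -0.5, 18], [0, 0, 0]]])

```text
clock: 9.4
eef_pos: [0.484, -0.1681, 0.113]
ee_rot: [-180.0, 0.0, 45.0]
ft_force: [-0.5, 1.8, -1.8]
grip_width: 0.0482
```

Run:
```python
from h import *
goto((.4832,-.1678,.0795),45);s=bot.get_state();print(s['grip_width'],s['torque'])
```

```text
clk 9.4 shift [-0.3 -0.8 33.5] turn [-0.    0.01  0.04] pos [ 0.484  -0.1681  0.113 ] rot [-1.800e+02  1.000e-02  4.504e+01] q [-28.    4.1 110.4  -0.   65.5  17. ] F [-0.5  1.8 -1.8]
0.04823334701312476 [0.49139037 0.03206016 0.00310066]
```

Request:
send_rows(targets=[[40, [0.2, -0.2, 5], [0, 0, 0]], [40, [0.2, -0.2, 10], [0, 0, 0]], [40, [0.2, -0.2, 15], [0, 0, 0]], [40, [0.2, -0.2, 20], [0, 0, 0]], [40, [0.2, -0.2, 25], [0, 0, 0]]])

```text
clock: 10.02
eef_pos: [0.484, -0.168, 0.0879]
ee_rot: [180.0, 0.0, 45.0]
ft_force: [0.1, 0.3, -2.6]
grip_width: 0.0478
```

Run:
```python
from h import *
goto((.4832,-.1678,.0795),45);s=bot.get_state();print(s['grip_width'],s['torque'])
```

```text
clk 10.025 shift [-0.5 -0.7  8.4] turn [0.01 0.01 0.04] pos [ 0.484  -0.168   0.0879] rot [1.7999e+02 1.0000e-02 4.5040e+01] q [-28.    6.1 111.2  -0.   62.6  17. ] F [ 0.1  0.3 -2.6]
0.04782416685610347 [0.10005425 0.0221222  0.00907844]
```

Request:
send_rows(targets=[[40, [0, 0, 3], [0, 0, 0]], [40, [0, 0, 6], [0, 0, 0]], [40, [0, 0, 8], [0, 0, 0]], [40, [0, 0, 9], [0, 0, 0]]])

```text
clock: 10.52
eef_pos: [0.4841, -0.1679, 0.0793]
ee_rot: [180.0, 0.0, 45.0]
ft_force: [-2.1, 0.8, 3.6]
grip_width: 0.0486
```

Run:
```python
from h import *
goto((.4832,-.1678,.0795),45);s=bot.get_state();print(s['grip_width'],s['torque'])
p2,d2=optics.read_camera('scene');p3,_=optics.read_camera('side');p,d=optics.read_camera('wrist')
a=cv2.resize(p2[170:290,130:250,::-1],(400,400),interpolation=cv2.INTER_CUBIC);b=cv2.resize(p3[110:230,230:350,::-1],(400,400),interpolation=cv2.INTER_CUBIC)
cv2.imwrite('pics/s7.png',np.hstack([a,b]))
```

```text
clk 10.525 shift [-0.5 -0.7 -0.2] turn [0.   0.01 0.04] pos [ 0.4841 -0.1679  0.0793] rot [1.800e+02 1.000e-02 4.504e+01] q [-27.9   6.9 111.5  -0.   61.6  17. ] F [-2.1  0.8  3.6]
0.0485629591470876 [0.26992525 0.48824568 0.02888025]
```

View pics/s7.png

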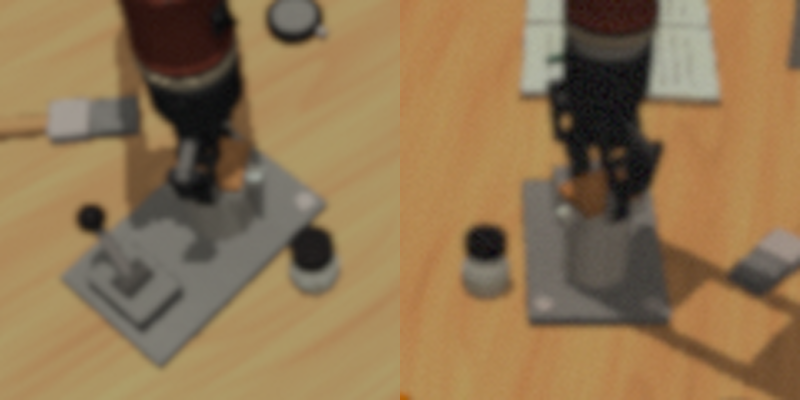

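Request:
send_rows(targets=[[85, [0, 0, 0], [0, 0, 0]], [85, [0, 0, 0], [0, 0, 0]], [85, [0, 0, 0], [0, 0, 0]], [85, [0, 0, -20], [0, 0, 0]], [85, [0, 0, -60], [0, 0, 0]]])

```text
clock: 11.3
eef_pos: [0.4826, -0.1671, 0.1382]
ee_rot: [-179.8, 0.1, 45.0]
ft_force: [-0.4, 0.0, -0.0]
grip_width: 0.0854
```

Request:
send_rows(targets=[[85, [0, 0, -50], [0, 0, 0]], [85, [0, 0, -50], [0, 0, 0]], [85, [0, 0, -50], [0, 0, 0]]])

```text
clock: 11.68
eef_pos: [0.4839, -0.1677, 0.1891]
ee_rot: [180.0, -0.0, 45.0]
ft_force: [-0.6, 0.1, -0.7]
grip_width: 0.0849
```

Run:
```python
from h import *
s=bot.get_state();p,d=optics.read_camera('wrist')
np.savez('pics/w8.npz',p=p,d=d,T=T_tool(s));cv2.imwrite('pics/w8.png',p[:,:,::-1])
c=optics.get_calibration('wrist');K=c['K'];W=T_tool(s)@c['tool_from_camera'];C=cloud(d,K,W)
m=(np.hypot(C[...,0]-.482,C[...,1]+.169)<.042)&(C[...,2]>.09)&(C[...,2]<.16)
print(s['eef_pos'],m.sum(),np.percentile(C[m][:,2],[5,50,95]))
m=cv2.morphologyEx(m.astype(np.uint8),cv2.MORPH_OPEN,np.ones((15,15)));X=plane(np.argwhere(m)[:,::-1],.102,K,W)[:,:2]*1e3;print(cv2.minAreaRect(X.astype(np.float32)))
P=C[m>0];A=np.c_[P[:,:2],np.ones(len(P))];print('tilt',np.linalg.lstsq(A,P[:,2],rcond=None)[0])
goto((.482,-.169,.2),45)
```

```text
[ 0.48394612 -0.1677486   0.18913095] 4358 [0.09309125 0.10204133 0.10314765]
((483.30743408203125, -169.09193420410156), (63.59992980957031, 48.088645935058594), 44.89889144897461)
tilt [-0.00861627 -0.01990963  0.10267427]
clk 11.725 shift [ -2.1   0.1 -11.8] turn [-0.1   0.03  0.03] pos [ 0.4834 -0.1675  0.1882] rot [-1.799e+02  3.000e-02  4.503e+01] q [-27.9  -0.9 106.8  -0.   74.2  17. ] F [-0.1 -0.3 -0.6]
```

View pics/w8.png

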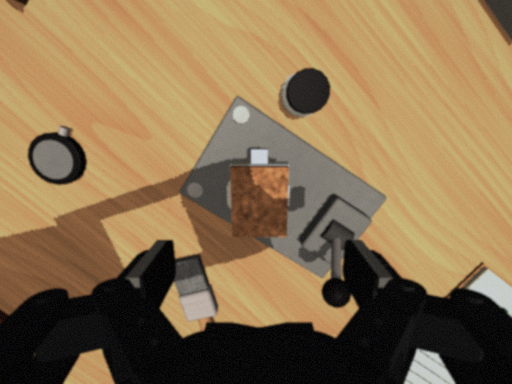

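Run:
```python
from h import *
O=np.array([.482,-.169,0]);yaw=np.radians(12.3);u=np.array([np.cos(yaw),np.sin(yaw),0]);v=np.array([-u[1],u[0],0])
def hit(uv,K,W):
    r=W[:3,:3]@np.linalg.inv(K)@np.array([*uv,1.]);c=W[:3,3]
    t=(-.105-(c-O)@v)/(r@v);p=c+r*t;x=(p-O)@u;return np.round(p,4),'x',round(x,4),'len',round(np.hypot(x,p[2]-.034),4),'lean',round(np.arctan2(x,p[2]-.034),3)
c=optics.get_calibration('wrist')
for f,px in (('w2',(141.2,217.9)),('w8',(336,292))):
    z=np.load(f'pics/{f}.npz');K=c['K'];W=z['T']@c['tool_from_camera'];print(f,hit(px,K,W),plane([px],.105,K,W))
print(hit((157,236),*wfc('scene')),hit((297.5,146),*wfc('side')))
P=O-.105*v;print('pivot',P)
t=P-.075*u;goto((t[0],t[1],.2),12.3)
t=P-.070*u;goto((t[0],t[1],.094),12.3)
```

```text
w2 (array([ 0.474 , -0.2782,  0.1024]), 'x', np.float64(-0.0311), 'len', np.float64(0.0751), 'lean', np.float64(-0.426)) [[ 0.47339236 -0.27683832  0.105     ]]
w8 (array([ 0.4733, -0.2784,  0.1075]), 'x', np.float64(-0.0318), 'len', np.float64(0.0801), 'lean', np.float64(-0.408)) [[ 0.47260955 -0.28015606  0.105     ]]
(array([ 0.474 , -0.2782,  0.1037]), 'x', np.float64(-0.0311), 'len', np.float64(0.0763), 'lean', np.float64(-0.419)) (array([ 0.4727, -0.2785,  0.1022]), 'x', np.float64(-0.0324), 'len', np.float64(0.0756), 'lean', np.float64(-0.444))
pivot [ 0.50436819 -0.27158979  0.        ]
clk 11.725 shift [-121.9   47.9  -11.8] turn [-0.08  0.06 32.73] pos [ 0.4834 -0.1675  0.1882] rot [-1.799e+02  3.000e-02  4.503e+01] q [-27.9  -0.9 106.8  -0.   74.2  17. ] F [-0.1 -0.3 -0.6]
clk 11.725 shift [-117.7   50.7   94.2] turn [-0.08  0.06 32.73] pos [ 0.4834 -0.1675  0.1882] rot [-1.799e+02  3.000e-02  4.503e+01] q [-27.9  -0.9 106.8  -0.   74.2  17. ] F [-0.1 -0.3 -0.6]
```

Request:
send_rows(targets=[[0, [-55, 20, -10], [0, 0, 8]], [0, [-110, 40, -10], [0, 0, 16]], [0, [-122, 48, -10], [0, 0, 24]], [0, [-122, 48, -10], [0, 0, 32.7]], [0, [-122, 48, -10], [0, 0, 32.7]]])

```text
clock: 12.35
eef_pos: [0.4309, -0.2877, 0.1975]
ee_rot: [-179.8, 0.1, 12.4]
ft_force: [-0.4, -0.3, -0.7]
grip_width: -0.0002
```

Run:
```python
from h import *
goto((.4311,-.2876,.094),12.3)
print(bot.get_state()['grip_width'])
```

```text
clk 12.35 shift [  0.4   0.3 103.5] turn [-0.16  0.11  0.07] pos [ 0.4309 -0.2877  0.1975] rot [-1.7984e+02  1.1000e-01  1.2370e+01] q [-42.5  -0.4 105.3   0.   75.3  35.2] F [-0.4 -0.3 -0.7]
-0.00017301155368304203
```

Request:
send_rows(targets=[[0, [0, 0, 45], [0, 0, 0]], [0, [0, 0, 85], [0, 0, 0]], [0, [0, 0, 103], [0, 0, 0]], [0, [0, 0, 103], [0, 0, 0]]])

```text
clock: 12.85
eef_pos: [0.431, -0.287, 0.0948]
ee_rot: [-179.8, 0.1, 12.4]
ft_force: [-0.7, -0.2, 0.5]
grip_width: -0.0001
```

Run:
```python
from h import *
goto((.4311,-.2876,.094),12.3)
p2,d2=optics.read_camera('scene');p3,_=optics.read_camera('side')
a=cv2.resize(p2[170:290,110:230,::-1],(400,400),interpolation=cv2.INTER_CUBIC);b=cv2.resize(p3[90:210,250:370,::-1],(400,400),interpolation=cv2.INTER_CUBIC)
cv2.imwrite('pics/s9.png',np.hstack([a,b]))
```

```text
clk 12.85 shift [-0.   0.6  0.8] turn [-0.17  0.12  0.14] pos [ 0.431  -0.287   0.0948] rot [-1.7983e+02  1.2000e-01  1.2440e+01] q [-42.4   6.5 110.1  -0.   63.7  35.2] F [-0.7 -0.2  0.5]
```

View pics/s9.png

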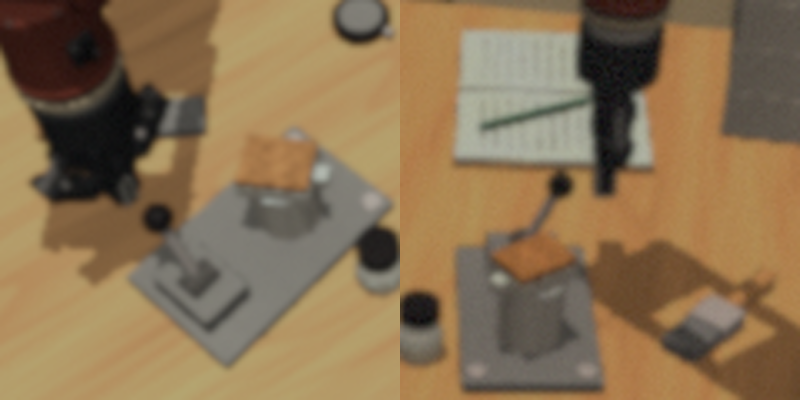

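Request:
send_rows(targets=[[0, [18, 0, 0], [0, 0, 0]], [0, [34, 0, 0], [0, 0, 0]], [0, [50, 0, 0], [0, 0, 0]], [0, [66, 0, 0], [0, 0, 0]], [0, [80, 0, 0], [0, 0, 0]]])

```text
clock: 13.58
eef_pos: [0.511, -0.2705, 0.096]
ee_rot: [-180.0, 0.0, 12.4]
ft_force: [-0.1, 0.1, -0.6]
grip_width: -0.0
```

Run:
```python
from h import *
goto((.4311,-.2876,.094),12.3)
p2,d2=optics.read_camera('scene');p3,_=optics.read_camera('side')
a=cv2.resize(p2[170:290,110:230,::-1],(400,400),interpolation=cv2.INTER_CUBIC);b=cv2.resize(p3[90:210,250:370,::-1],(400,400),interpolation=cv2.INTER_CUBIC)
cv2.imwrite('pics/s10.png',np.hstack([a,b]))
```

```text
clk 13.575 shift [-81.7  -0.4   2. ] turn [-0.02  0.02  0.07] pos [ 0.511  -0.2705  0.096 ] rot [-1.7998e+02  2.0000e-02  1.2370e+01] q [-35.7  14.  101.2  -0.   64.8  41.9] F [-0.1  0.1 -0.6]
```

View pics/s10.png

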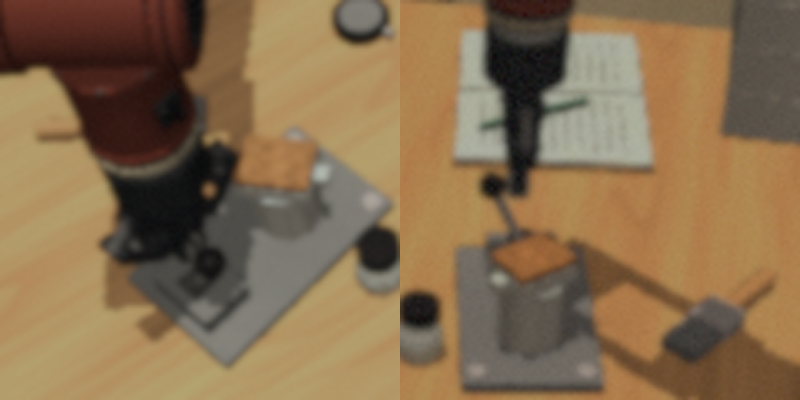

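Request:
send_rows(targets=[[0, [3, 0, 0], [0, 0, 0]], [0, [5, 0, 0], [0, 0, 0]], [0, [7, 0, 0], [0, 0, 0]]])

```text
clock: 14.05
eef_pos: [0.5164, -0.2695, 0.0961]
ee_rot: [-180.0, 0.0, 12.3]
ft_force: [0.1, -0.1, -0.6]
grip_width: 0.0004
```

```bash
cat > lv.py <<'E'
from h import *
goto((.4311,-.2876,.094),12.3)
O=np.array([.482,-.169,0]);yaw=np.radians(12.3);u=np.array([np.cos(yaw),np.sin(yaw),0]);v=np.array([-u[1],u[0],0])
def hit(uv,K,W):
    r=W[:3,:3]@np.linalg.inv(K)@np.array([*uv,1.]);c=W[:3,3]
    t=(-.105-(c-O)@v)/(r@v);p=c+r*t;x=(p-O)@u;return np.round(p,4),'x',round(x,4),'len',round(np.hypot(x,p[2]-.034),4),'lean',round(np.arctan2(x,p[2]-.034),3)
p3,_=optics.read_camera('side');p2,_=optics.read_camera('scene')
cv2.imwrite('pics/s11.png',np.hstack([cv2.resize(p[:,:,::-1],(400,400),interpolation=cv2.INTER_CUBIC) for p in (p2[170:290,110:230],p3[90:210,250:370])]))
g=p3[120:165,262:310].max(2);m=(g<50).astype(np.uint8);n,l,st,ce=cv2.connectedComponentsWithStats(m)
for i in range(1,n):
    if st[i,4]>15: q=ce[i]+[262,120];print(st[i],q,hit(q,*wfc('side')))
E
python3 lv.py
```

```text
clk 14.05 shift [-87.2  -0.5   2.2] turn [-0.02  0.03  0.01] pos [ 0.5164 -0.2695  0.0961] rot [-1.7998e+02  3.0000e-02  1.2310e+01] q [-35.3  14.6 100.5  -0.   65.   42.4] F [ 0.1 -0.1 -0.6]
[ 18   0  11  28 182] [284.62087912 130.81868132] (array([ 0.5153, -0.2692,  0.1579]), 'x', np.float64(0.0112), 'len', np.float64(0.1244), 'lean', np.float64(0.09))
[12 24  6  5 21] [276.42857143 145.80952381] (array([ 0.538 , -0.2643,  0.1032]), 'x', np.float64(0.0344), 'len', np.float64(0.0773), 'lean', np.float64(0.462))
```

View pics/s11.png

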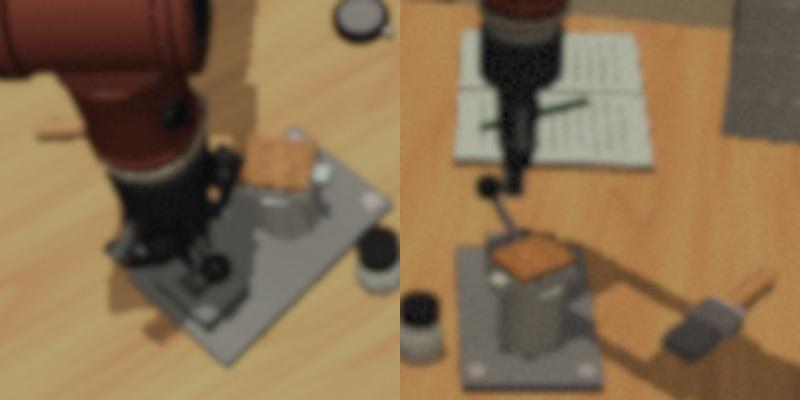

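Request:
send_rows(targets=[[0, [2, 0, 0], [0, 0, 0]], [0, [4, 0, 0], [0, 0, 0]], [0, [5, 0, 0], [0, 0, 0]], [0, [5, 0, 0], [0, 0, 0]]])

```text
clock: 14.65
eef_pos: [0.5187, -0.2691, 0.096]
ee_rot: [-179.9, 0.4, 12.3]
ft_force: [-12.9, -2.9, 5.1]
grip_width: -0.0001
```

```bash
python3 lv.py
```

```text
clk 14.65 shift [-89.5  -0.6   2.6] turn [-0.07  0.37  0.04] pos [ 0.5187 -0.2691  0.096 ] rot [-179.93    0.37   12.34] q [-35.   15.  100.   -0.2  65.3  42.7] F [-12.9  -2.9   5.1]
[ 17   0  12  28 182] [283.74175824 130.60989011] (array([ 0.518 , -0.2686,  0.1586]), 'x', np.float64(0.0139), 'len', np.float64(0.1254), 'lean', np.float64(0.111))
[12 24  6  5 21] [276.0952381 146.0952381] (array([ 0.539 , -0.264 ,  0.1021]), 'x', np.float64(0.0354), 'len', np.float64(0.0768), 'lean', np.float64(0.48))
```

Lever is at its stop (13 N against it). Back off and rise clear.

Request:
send_rows(targets=[[0, [-15, 0, 0], [0, 0, 0]], [0, [-40, 0, 0], [0, 0, 0]], [0, [-60, 0, -10], [0, 0, 0]], [0, [-70, 0, -60], [0, 0, 0]], [0, [-70, 0, -110], [0, 0, 0]]])

```text
clock: 15.38
eef_pos: [0.4523, -0.2833, 0.2073]
ee_rot: [-180.0, -0.0, 12.3]
ft_force: [0.9, -1.0, 1.2]
grip_width: 0.0001
```

Request:
send_rows(targets=[[0, [0, 0, -20], [0, 0, 0]], [0, [0, 0, -20], [0, 0, 0]], [0, [0, 0, -20], [0, 0, 0]]])

```text
clock: 15.75
eef_pos: [0.4528, -0.2829, 0.225]
ee_rot: [-179.9, 0.0, 12.3]
ft_force: [-0.4, 0.9, -0.5]
grip_width: 0.0004
```

```bash
python3 lv.py
python3 - <<'E'
from h import *
p,d=optics.read_camera('scene');K,W=wfc('scene');C=cloud(d,K,W)
cv2.imwrite('pics/e.png',p[:,:,::-1])
m=(np.hypot(C[...,0]-.482,C[...,1]+.169)<.028)&(C[...,2]>.09)&(C[...,2]<.2);print(m.sum(),np.median(C[m],0))
for n,q in dict(round=(308,146),jar_a=(320,179),jar_b=(223,246),dish=(313,245)).items(): print(n,C[q[1],q[0]])
s=bot.get_state();print(s['joint_vel'],s['clock'])
E
```

```text
clk 15.75 shift [-22.1   0.2 131. ] turn [-0.08  0.04  0.04] pos [ 0.4528 -0.2829  0.225 ] rot [-1.7992e+02  4.0000e-02  1.2340e+01] q [-40.5   0.5 101.4   0.   78.2  37.2] F [-0.4  0.9 -0.5]
[12 24  4  5 17] [275.58823529 146.11764706] (array([ 0.5406, -0.2637,  0.102 ]), 'x', np.float64(0.037), 'len', np.float64(0.0775), 'lean', np.float64(0.498))
262 [ 0.48408093 -0.17138701  0.10077718]
round [0.47922718 0.27751465 0.09898088]
jar_a [0.57721029 0.24941355 0.04586   ]
jar_b [ 0.58791272 -0.14098084  0.05657864]
dish [0.72558884 0.0888485  0.0018862 ]
[ 0.04791227  0.06328517 -0.43323323 -0.01950655  0.12578432 -0.05288891] 15.9
```

View pics/s11.png

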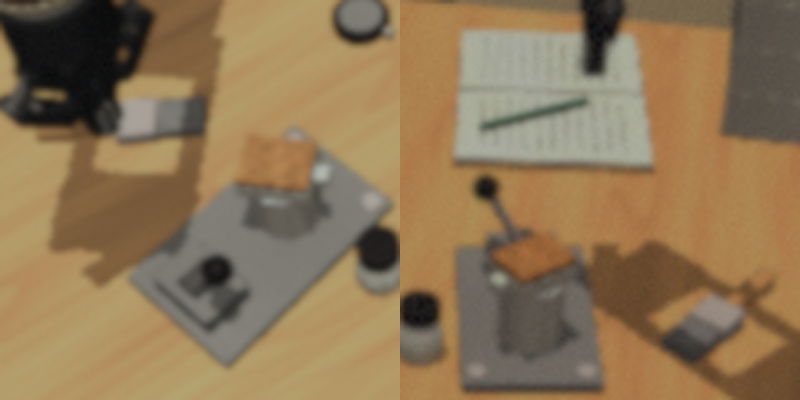

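View pics/e.png

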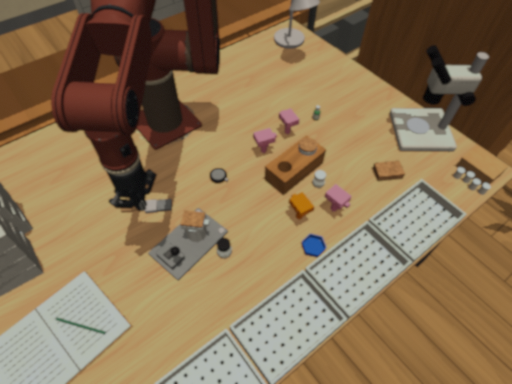

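The stage is seated in the collar, the lever leans about +0.5 rad (joint about 1.0), and the bystanders and round stage have not moved. The arm is clear of everything.

```bash
python3 -c "
from cell import bot
print(bot.job_done())"
```

```text
the job is handed in; nothing more can be done
None
```

The oblong stage is fully home in the stand's collar and the clamp lever is pushed over to its stop. I handed the job in at about 15.9 s of the 54 s; no verdict is reported.

I gripped the stage across its 50 mm sides and turned it to the slot, which the wrist camera showed at about 45° in the world frame. It went down without resistance until the head met the collar. I then pushed the lever over with closed fingers and drew the arm clear.

**Last checks:**
- **Stage:** its top is at z ≈ 0.102 m, which is the height for fully home. It is centred within about 1.5 mm of the bore and tilted about 0.02 rad.
- **Lever:** it leans about +0.5 rad, so the joint is near 1.0. I felt about 13 N at the stop while pushing.
- **Round stage, jars and dish:** at the same spots as at the start, within about 2 mm.
- **Arm:** it stands clear with the tool at z ≈ 0.225 m.

No check failed. Small disagreements remained between measurements: 1–2 mm between the wrist views and the robot's own readings, and about 0.02–0.04 rad between views for the lever angle.

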